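Load the line laser's cell

ROBOT

A 6-joint arm with a two-finger parallel gripper is mounted at the origin on the work surface. World frame = base frame: x ahead of the robot, y to its left, z up, the work surface at z = 0. Lengths are in m, angles in degrees, forces in N, time in s.
With the tool pointing down it reaches from about 0.375 to 0.9 m from the base axis. Payload 3.1 kg.
Tool frame: the origin (TCP) lies on the front face of the gripper's body, between the roots of the fingers; the fingertips stand 70 mm ahead of it and the grasp point (between the pads) lies 51 mm ahead of it (bot.tip_extent is the distance from the TCP to the fingertips, in m); z points along the fingers, x is the direction in which the jaws open and shut, and the axes are right-handed (so a half turn about z gives the same grasp; the last joint's range is limited). The gripper opens to 87 mm and grips with 3 to 60 N. Pads are 19 mm wide; open, the fingers measure 117 mm over their backs; the gripper's body (75 mm by 190 mm) begins 51 mm behind the grasp point.
Start: joints at [57.153, 30.224, 82.088, -0, 67.689, -10.227], TCP at [0.24, 0.577, 0.292] pointing down, gripper open.
Joint ranges: [-176.69, 176.69], [-43.24, 126.21], [12.49, 139.97], [-82, 262], [0, 151.66], [-163.58, 163.58]. Speed limits (degrees/s): [159.86, 159.86, 180, 180, 180, 180].

INTERFACE

Orientations are given as a 3x3 rotation matrix whose columns are the frame's x, y, z axes.
In Python, from rig import bot, viewer, ticket gives the robot as it stands. The module is installed in compiled form; this text tells all that it offers.
- The arm moves only by the tool arm_command, never from a script. Its argument "targets" is a list of rows, each an object with "rot": the turn, a rotation vector about the tool's x, y, z in degrees, a list of three; "offset": the shift along the tool's x, y, z in cm, a list of three; "gripper": the closure, from 0 (fully open) to 1 (shut). A call has 1 to 8 rows; each row is the pose to reach, as a shift and turn from the pose commanded when the call began, along the tool's axes at that moment; what a row does not reach only later rows make up. A row lasts 1/10 s, in which the tool goes at most 50 mm and 8.59 degrees, less where a joint would pass 70% of its speed; a pose out of reach is approached as far as the arm can. A call with a gripper value outside its range is refused whole. The fingers move at their own pace and stop on an object; the grip force is fixed at half the most. Time passes only in rows, so rows that repeat a pose let the fingers close. It gives the time, the measured TCP pose, the force and the opening at its end, in the units of the state.
- bot.read_state(): the state, without advancing time (a new reading comes with each control period).
- viewer.capture(name): name is "side" or "top"; returns a dict with "frame" (480x640x3 uint8, red, green, blue), "fx", "fy", "cx", "cy" (pixels), "D" ([k1, k2, p1, p2, k3] as OpenCV has them; the pictures are not rectified), "view" (4x4, takes a point from world to camera coordinates). Camera axes: x right, y down, z forward; pixel columns grow to the right and rows downward; lengths in m; the calibration is good to about 2 mm. A picture is of the moment at which its call begins. There is no depth.
- ticket.hand_in(): hands the job in, once; it reports no verdict.
The state is a dict: "time_s": time; "joint_positions": joint angles; "qvel": joint speeds; "tau": joint torques, N m; "position": TCP position; "tcp_rot": TCP orientation; "force": force on the tool from outside, world axes, zero at the start; "moment": the same for the moment, N m; "opening": opening from 0.0 (shut) to 1.0 (fully open).
Only numpy, scipy, OpenCV 4.12 (cv2) and the standard library are available. Lean on these libraries where they do the work, as an engineer would, in place of code of your own. Each camera call takes 0.05 s, during which the arm holds its last target. There are 200 camera calls.

TASK

Take the large cell from the wooden tray and load it into the line laser's open cell bay: push its flat end gently against the coil spring, without jamming it solid, then lower the nub end behind the end wall so that the cell lies level and fully home. Press only lightly on the laser, let go, and leave the small cell and everything else on the table where they are.

Things in the scene. Friction and masses are not known exactly. Their poses are not given: they have to be found in the camera images.
- cell: the large cell to load: black cylinder with steel ends, diameter 33 mm, 61.5 mm long over all including a 2 mm tall, 9.5 mm wide steel nub on one end, 100 to 180 g. Lies level in a groove of the tray. Origin at its centre, on its axis; its x axis runs along the cell towards the nub end (its roll about x is of no matter)
- cell_nub (a point): tip of the large cell's nub, 30.75 mm from the cell's centre
- small_cell: a shorter, thinner cell (diameter 26 mm, 50 mm long) in the tray's other groove; leave it. Origin at its centre, x along it
- tray: fixed pale wooden tray 95 x 170 mm, floor 8 mm above the table, with two grooves along its x axis, 45 mm either side of its middle; each groove is formed by 6 mm high, 5 mm thick rail pieces 13 to 18 mm off the groove's line, absent within 21 mm of mid-length (room for fingers). Either cell can be in either groove, the nubs towards the tray's +x within about 0.1 rad. Origin: middle of its underside
- laser: fixed line laser: grey slab 205 x 90 mm (x -77.5 to +127.5 mm), top 12 mm above the table; black head at x 80 to 125 mm, 57 mm high; on the slab an open black cell bay along x, spring end at -x, end wall at +x. The whole bay (floor, spring, hood, wall together) is stuck anywhere within 12 mm either way along x: unmeasured, find it by feel or sight. Origin: on the table under the bay's middle place
- bay_mid (a point): bay's floor, middle, with the bay in its middle place (does not follow the bay), 15 mm above the table. Low side cheeks, 9 mm above that floor, |y| 18 to 23 mm, only at |x| 21.5 to 30.5 mm, leave room for fingers. A seated cell lies level on the floor, its axis 31.5 mm above the table, pressed on the end wall by the spring
- spring_mid (a point): centre of the spring contact's free face for the bay in its middle place (the real one is up to 12 mm off along x): steel disc 18 mm across on a coil spring, moves to -x at 0.8 N per mm (damped: 1.5 N more at 10 mm/s), then after 8 mm the cell meets rigid stops beside it. To pass the end wall the cell must push it in 6 to 8 mm; it stays in by 4 mm with the cell home. Over 25 N on the laser is too much
- hood_mid (a point): free edge, underside, of the hood for the bay in its middle place (same offset as the bay), 63 mm above the table: two prongs at |y| 4 to 14 mm, 4 mm thick, reaching 14 mm from a 67 mm high back block over the spring. It bars a level drop: the cell goes in flat end first, nub end up by about 0.4 to 0.55 rad, its upper flat edge under the prongs
- wall_mid (a point): top inner edge of the end wall for the bay in its middle place (same offset as the bay), 32 mm above the table; the wall is 4 mm thick and 36 mm wide, its inner face 57.5 mm from the free spring face (the cell is 61.5 mm). The nub end is lowered behind it once the spring is pushed in
- fragment_b: bystander: small irregular slab of painted wall plaster about 60 x 45 mm, 17 mm thick, beyond the task's things; origin on its underside, inside it
- fragment_d: bystander: small irregular slab of painted wall plaster about 55 x 50 mm, 17 mm thick, on the robot's side; origin on its underside, inside it
- tape_measure: bystander: tape measure standing on its edge, 65 x 30 x 60 mm; origin on its underside
- marker: bystander: marker pen lying flat, 130 mm long, 12 mm thick; origin on its underside
- spatula: bystander: metal spatula lying on the table, about 250 mm long; origin on its underside
Mind the look-alikes: they are no part of the job. Leave any purple look-alike of the cell alone. Leave any turquoise look-alike of the tray alone.

How it is judged (in metres and radians):
On the way:
1. the cell is lifted out of the tray (z of cell in the frame of tray above 0.045 m), for 0.1 s.
At the end, for the whole second after the job is handed in: The large cell lies home in the laser's bay: axis 29 to 34 mm above the table, within 5 mm of the bay's centre line and 15 mm of its middle position along it, parallel to it and level within 0.06 rad, nub towards the end wall, at rest (below 0.01 m/s) (z of cell in the frame of laser between 0.029 and 0.034 m and y of cell in the frame of laser between -0.005 and 0.005 m and x of cell in the frame of laser between -0.015 and 0.015 m and x of cell_nub in the frame of laser above 0.015 m and angle between the x axis of cell and the x axis of laser, either way round below 0.06 rad and linear speed of cell below 0.01 m/s); the robot touches nothing.
It fails at once if the cell presses on the laser (spring, bay or slab) with more than 25 N (contact force between cell and laser above 25 N).
It fails at once if the robot itself presses on the laser with more than 25 N (contact force between the arm and laser above 25 N).
It fails at once if the fingers press on the laser with more than 25 N (contact force between the fingers and laser above 25 N).
It fails at once if the small cell is moved by more than 15 mm (distance of small_cell from where it was at the start of the episode above 0.015 m).
It fails at once if one of the two small fragments, the tape measure, the marker or the spatula is moved by more than 20 mm (distance of any of fragment_b, fragment_d, tape_measure, marker, spatula from where it was at the start of the episode above 0.02 m).
It also fails if it takes over 53 s, if anything falls off the work surface, if the arm or the gripper's body presses on something with over 40 N, if the wrist force passes 120 N, or if a joint passes its speed limit or range.

## Working session

There is one attempt and no reset: what is moved stays moved. The work goes in short steps, Python scripts to look and compute and a tool call to move; the robot and the scene stay as the last step left them, time stands still between calls to the robot, and variables do not carry over. Pictures are saved under pics/ and viewed, about 8 in all and at most 12, crops included, and the job is handed in when it is done.

Besides the shell and the picture viewer there is one more tool, called by a JSON object that holds its "fn" and its "kwargs", one argument or row to a line. arm_command: Moves the arm, as the interface text tells. Its arguments: {"type":"object","properties":{"targets":{"type":"array"}},"required":["targets"]}

```bash
mkdir -p pics; python3 - <<'E'
from rig import bot,viewer,ticket
import cv2,pickle,numpy as np
np.set_printoptions(precision=4,suppress=True)
for n in("side","top"):
    c=viewer.capture(n); pickle.dump(c,open(n+'.pkl','wb')); cv2.imwrite(f'pics/{n}0.png',c['frame'][:,:,::-1]); print({k:v for k,v in c.items() if k!='frame'})
print(bot.read_state())
E
```

```text
{'fx': 490.6906038100991, 'fy': 490.6906038100991, 'cx': 320.9125357958874, 'cy': 237.33705398035977, 'D': array([-0.0443,  0.    ,  0.    ,  0.    ,  0.    ]), 'view': array([[ 0.9808, -0.1947, -0.0119, -0.5333],
       [-0.1125, -0.5148, -0.8499,  0.1121],
       [ 0.1593,  0.8349, -0.5268,  1.013 ],
       [ 0.    ,  0.    ,  0.    ,  1.    ]])}
{'fx': 494.097921876637, 'fy': 494.097921876637, 'cx': 314.2094025455649, 'cy': 232.77086164802904, 'D': array([0.0368, 0.    , 0.    , 0.    , 0.    ]), 'view': array([[ 0.029 , -0.9993,  0.0217, -0.0291],
       [-0.9827, -0.0324, -0.1821,  0.5763],
       [ 0.1827, -0.016 , -0.983 ,  1.0868],
       [ 0.    ,  0.    ,  0.    ,  1.    ]])}
{'time_s': 0.1, 'joint_positions': array([ 57.1513,  30.2732,  82.1472,   0.0009,  67.6892, -10.2267]), 'qvel': array([-0.0252, -0.0965, -0.3195, -0.0207,  0.0073,  0.0815]), 'tau': array([ -0.0001, -44.0985, -17.7151,   0.0635,   0.0534,  -0.    ]), 'position': array([0.2401, 0.5765, 0.2914]), 'tcp_rot': array([[ 0.3847,  0.9231, -0.0011],
       [ 0.9231, -0.3847, -0.0016],
       [-0.0019, -0.0004, -1.    ]]), 'force': array([-0.1355,  0.6334, -0.1684]), 'moment': array([-0.0004,  0.0052,  0.0096]), 'opening': 1.0004229713213428}
```

View pics/top0.png

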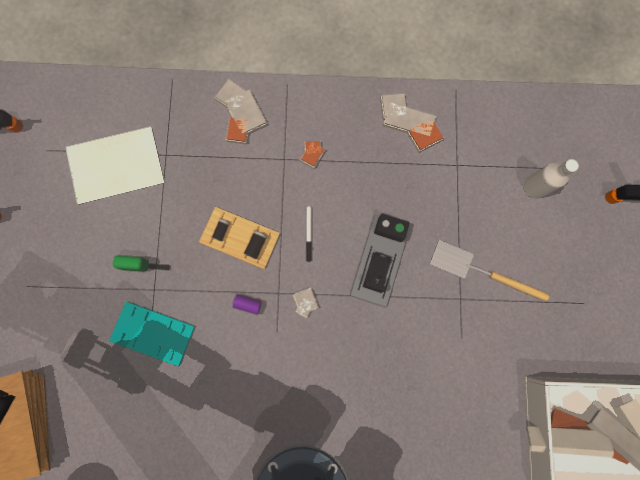

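View pics/side0.png

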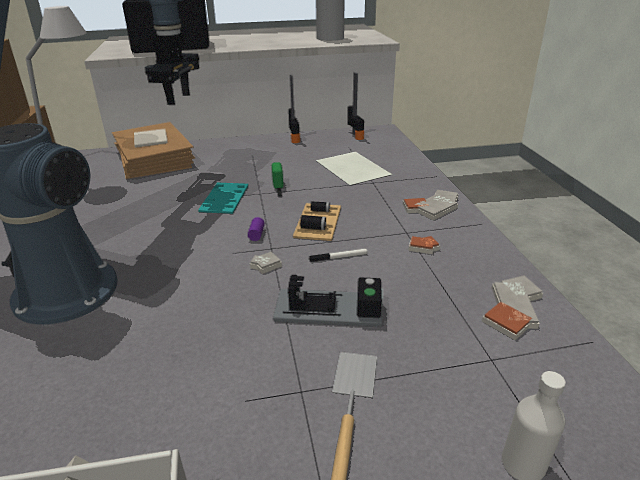

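Top view: the wooden tray is at (240,237) and holds a large black cell at (256,245) and a small one at (222,230). The laser is at (380,258), with its head up at (392,227). The look-alikes are the turquoise tray (152,334) and the purple cell (247,304). The cell in the pale wooden tray that is black with the larger diameter fits the description. I'll confirm it in one enlarged crop.

```bash
python3 - <<'E'
import cv2,pickle,numpy as np
t=pickle.load(open('top.pkl','rb'))['frame'];s=pickle.load(open('side.pkl','rb'))['frame']
f=lambda im,x,y,w,h,k:cv2.resize(im[y:y+h,x:x+w],None,fx=k,fy=k,interpolation=cv2.INTER_CUBIC)
a=np.hstack([f(t,195,200,90,75,4),f(t,345,205,70,105,4)[:300]]) if 0 else None
A=f(t,195,200,90,70,4.4); B=f(t,335,205,90,105,4.4)[:, :]
C=f(s,290,195,60,50,4.4); D=f(s,265,265,130,66,4.4)
im=np.zeros((600,800,3),np.uint8)
def put(p,x,y):
    h=min(p.shape[0],600-y);w=min(p.shape[1],800-x);im[y:y+h,x:x+w]=p[:h,:w]
put(A,0,0);put(B,400,0);put(D[:, :],0,310)
put(f(s,290,195,60,50,2.7),600,465)
cv2.imwrite('pics/crop1.png',im[:,:,::-1])
E
```

```text
(no output)
```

View pics/crop1.png

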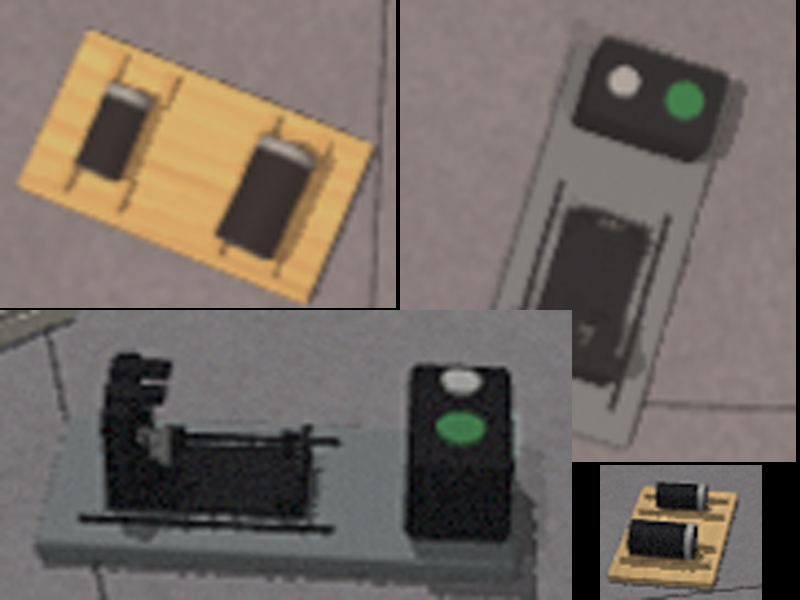

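The crop confirms it: the black cell in the tray's right groove (crop 265,195) is the wider, longer one, with its steel nub end pointing away (+x). The laser's spring end faces the robot and its head is far. Next is a closer, brighter crop to get the laser geometry.

```bash
python3 - <<'E'
import cv2,pickle,numpy as np
t=pickle.load(open('top.pkl','rb'))['frame'];s=pickle.load(open('side.pkl','rb'))['frame']
g=lambda im:(255*(im/255.)**0.5).astype(np.uint8)
f=lambda im,x,y,w,h,k:cv2.resize(g(im)[y:y+h,x:x+w],None,fx=k,fy=k,interpolation=cv2.INTER_CUBIC)
im=np.zeros((600,800,3),np.uint8)
im[0:310,0:600]=f(s,268,270,120,62,5)
im[310:600,0:290]=f(s,280,270,58,58,5)
im[310:600,300:580]=f(t,345,250,56,58,5)
im[:500,610:800]=f(t,372,210,38,100,5)[:500]
cv2.imwrite('pics/crop2.png',im[:,:,::-1])
E
```

```text
(no output)
```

View pics/crop2.png

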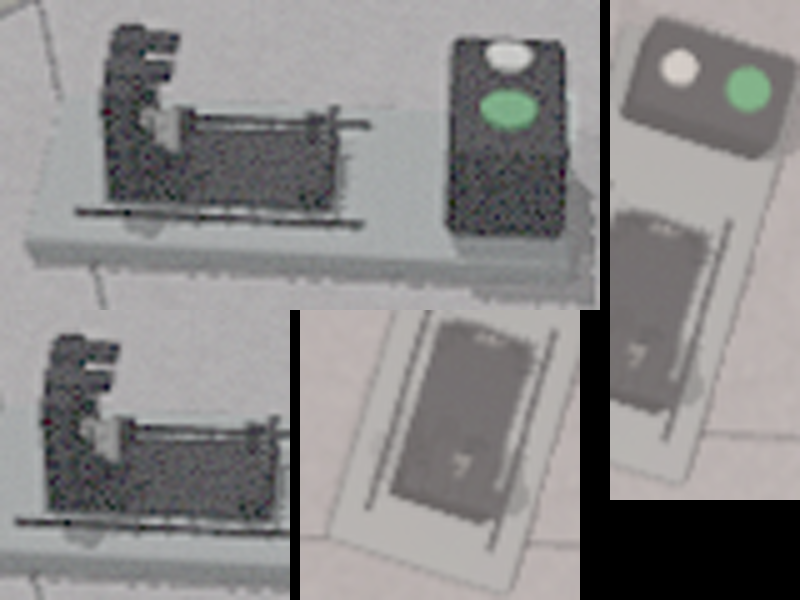

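```bash
cat > h.py <<'E'
import cv2,pickle,numpy as np
from scipy.optimize import least_squares
np.set_printoptions(precision=4,suppress=True)
C={n:pickle.load(open(n+'.pkl','rb')) for n in('side','top')}
def proj(n,P):
    c=C[n];V=c['view'];K=np.array([[c['fx'],0,c['cx']],[0,c['fy'],c['cy']],[0,0,1]])
    return cv2.projectPoints(np.atleast_2d(np.array(P,float)),cv2.Rodrigues(V[:3,:3])[0],V[:3,3],K,c['D'])[0][:,0]
def back(n,uv,z):
    c=C[n];V=c['view'];K=np.array([[c['fx'],0,c['cx']],[0,c['fy'],c['cy']],[0,0,1]])
    q=cv2.undistortPoints(np.array(uv,float).reshape(-1,1,2),K,c['D'])[:,0]
    d=np.c_[q,np.ones(len(q))]@V[:3,:3]; o=-V[:3,:3].T@V[:3,3]
    return o+d*((z-o[2])/d[:,2])[:,None]
def fr(x,y,a):
    T=np.eye(3);T[:2,:2]=[[np.cos(a),-np.sin(a)],[np.sin(a),np.cos(a)]];return T,np.array([x,y,0])
E
python3 - <<'E'
from h import *
for n in C: print(n,-C[n]['view'][:3,:3].T@C[n]['view'][:3,3])
# tray
tp=np.array([(90,30),(375,148),(308,303),(18,185)])/4.4+[195,200]-.4
L=np.array([(47.5,85,8),(47.5,-85,8),(-47.5,-85,8),(-47.5,85,8)])/1000
def res(p):
    R,t=fr(*p);return (proj('top',L@R.T+t)-tp).ravel()
r=least_squares(res,[.6,.2,-.4]);print('tray',r.x,r.fun)
b=back('top',[(195-.4+215/4.4,0)],.03)
# laser
obs=[('top',(-77.5,45,12),(351,295)),('top',(-77.5,-45,12),(386.8,307)),
('top',(102.5,0,57),np.mean([(381.4,213),(402.6,241.6),(374.6,233),(409.6,221)],0)),
('side',(-77.5,-45,12),(273.6,318.6)),('side',(-77.5,45,12),(281,290.6))]
def res2(p):
    R,t=fr(*p[:3]);return np.concatenate([proj(n,np.array(l)/1e3@R.T+t)[0]-(np.array(u)-.4) for n,l,u in obs])
r=least_squares(res2,[.6,-.1,-.3]);print('laser',r.x,r.fun.reshape(-1,2))
R,t=fr(*r.x)
inv=lambda n,uv,z:((back(n,uv,z/1e3)-t)@R)*1e3
print('wall outer top',inv('top',[(374,251.6),(391.2,257.6)],32))
print('block rear top',inv('top',[(363.2,285),(382,292)],67))
# side: points on given laser plane y: solve z and x
def iny(uv,y):
    f=lambda q:proj('side',np.array([q[0],y,q[1]])/1e3@R.T+t)[0]-uv
    return least_squares(f,[0,40]).x
for nm,uv,y in [('far prong tip',(180,41),9),('near prong tip',(172,72),-9),('disc face',(193,120),0),('wall outer far top',(339,110),18),('wall base near',(338,205),-18),('wall nr',(338,150),-18),('back blk rear top',(108,30),0),('far prong top tip',(180,32),14)]:
    print(nm,iny(np.array(uv)/5+[268,270]-.4,y))
E
```

```text
side [ 0.3743 -0.8919  0.6225]
top [0.3687 0.0071 1.1739]
tray [ 0.5686  0.1659 -0.3603] [ 0.0663 -0.3924  0.3438 -0.6296 -0.1961  0.6742 -0.205   0.3121]
laser [ 0.5018 -0.1643 -0.2703] [[-0.4549  0.5156]
 [ 0.7473  0.0661]
 [ 0.8769 -1.7812]
 [-0.3631  0.0624]
 [-0.8092 -1.4707]]
wall outer top [[ 34.4351  21.5769  32.    ]
 [ 32.8192 -20.6892  32.    ]]
block rear top [[-51.8132  27.3903  67.    ]
 [-54.2869 -17.0733  67.    ]]
far prong tip [-23.511   68.4228]
near prong tip [-24.6621  67.3331]
disc face [-18.5211  37.8236]
wall outer far top [36.4601 31.1109]
wall base near [37.929  13.7425]
wall nr [37.8298 40.4507]
back blk rear top [-49.3273  79.0564]
far prong top tip [-24.0173  68.9534]
```

```bash
cat > fit.py <<'E'
from h import *
tp=np.array([(90,30),(375,148),(308,303),(18,185)])/4.4+[195,200]-.4
Lt=np.array([(47.5,85,8),(47.5,-85,8),(-47.5,-85,8),(-47.5,85,8)])/1000
def res(p):
    R,t=fr(*p);return (proj('top',Lt@R.T+t)-tp).ravel()
tray=least_squares(res,[.6,.2,-.4]).x
# head far-top edge midpoint + slab corners; heading also from the straight slab edge
obs=[('top',(-77.5,45,12),(351,295)),('top',(-77.5,-45,12),(386.8,307)),
('top',(125,0,57),np.mean([(381.4,213),(409.6,221)],0)),
('side',(-77.5,-45,12),(273.6,318.6)),('side',(-77.5,45,12),(281,290.6))]
def res2(p):
    R,t=fr(*p[:3]);return np.concatenate([proj(n,np.array(l)/1e3@R.T+t)[0]-(np.array(u)-.4) for n,l,u in obs])
r=least_squares(res2,[.6,-.1,-.3],loss='soft_l1',f_scale=.5);laser=r.x
E
cat > ov.py <<'E'
from fit import *
if __name__=='__main__':
    print(tray,laser,r.fun.reshape(-1,2))
    R,t=fr(*laser);k=7
    def box(x0,x1,y0,y1,z0,z1):
        v=[(x,y,z) for x in(x0,x1) for y in(y0,y1) for z in(z0,z1)]
        return [(v[i],v[j]) for i in range(8) for j in range(i) if bin(i^j).count('1')==1]
    o=2
    E_=[((0,255,255),box(-77.5,127.5,-45,45,0,12)),((255,0,0),box(80,125,-30,30,12,57)),((0,255,0),box(30.75+o,34.75+o,-18,18,15,32)),((255,0,255),box(-26.75+o,-26.7+o,-9,9,22.5,40.5))]
    out=[]
    for n,(x,y,w,h) in(('side',(268,268,114,64)),('top',(345,205,70,108))):
        im=C[n]['frame'][y:y+h,x:x+w];kk=7 if n=='side' else 5
        im=cv2.resize((255*(im/255.)**.5).astype(np.uint8),None,fx=kk,fy=kk,interpolation=cv2.INTER_CUBIC)
        for c,es in E_:
            for a,b in es:
                q=(proj(n,np.array([a,b])/1e3@R.T+t)-[x,y]+.5)*kk
                cv2.line(im,*[tuple(int(round(v*16)) for v in p) for p in q],c,1,cv2.LINE_AA,4)
        out.append(im)
    s,tt=out; tt=cv2.rotate(tt,cv2.ROTATE_90_CLOCKWISE)  # 540x350
    im=np.zeros((800,800,3),np.uint8);im[:448,:798]=s;im[450:800,:540]=tt
    cv2.imwrite('pics/ov.png',cv2.resize(im,(600,600),interpolation=cv2.INTER_AREA)[:,:,::-1])
E
python3 ov.py
```

```text
[ 0.5686  0.1659 -0.3603] [ 0.5024 -0.1646 -0.2745] [[-0.4223  0.1521]
 [ 0.7311 -0.1441]
 [ 0.3732 -0.8765]
 [-0.1085  0.0138]
 [-0.39   -1.5054]]
```

View pics/ov.png

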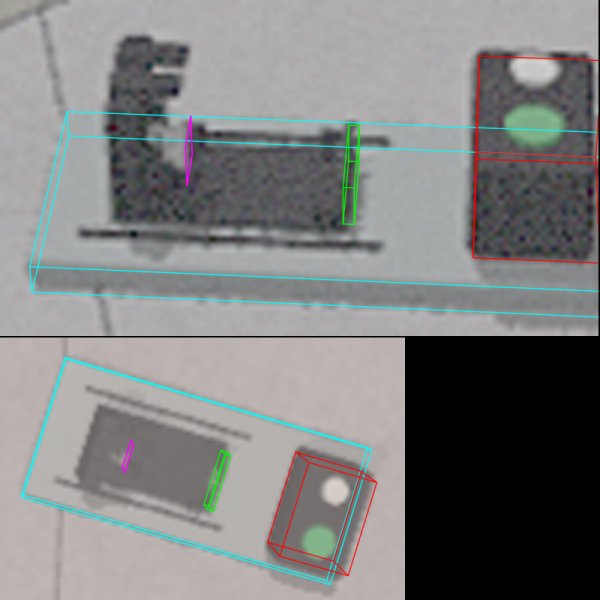

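Overlay: the model outlines match the slab, the head to about 1.5 px, the wall (side ~355,170) and the spring disc (~187,150), with a bay offset of about +2 to +3 mm. Next is the grasp pose.

```bash
cat > mv.py <<'E'
import json,os,numpy as np
from scipy.spatial.transform import Rotation as Ro
np.set_printoptions(precision=4,suppress=True)
# commanded pose tracking
def load():
    if os.path.exists('cmd.json'):
        d=json.load(open('cmd.json'));return np.array(d['R']),np.array(d['p'])
    a=np.radians(67.38);return np.array([[np.cos(a),np.sin(a),0],[np.sin(a),-np.cos(a),0],[0,0,-1.]]),np.array([.24,.577,.292])
def apply(rot,off):
    R,p=load();p=p+R@np.array(off)/100;R=R@Ro.from_rotvec(rot,degrees=True).as_matrix()
    json.dump(dict(R=R.tolist(),p=p.tolist()),open('cmd.json','w'))
def rel(Rt,pt):
    R,p=load();return Ro.from_matrix(R.T@Rt).as_rotvec(degrees=True),R.T@(pt-p)*100
def tool(yaw,lean):
    "tool y along heading yaw, then lean deg about tool x (+ = body towards nub)"
    x=[-np.sin(yaw),np.cos(yaw),0];y=[np.cos(yaw),np.sin(yaw),0]
    return np.array([x,y,[0,0,-1]]).T@Ro.from_rotvec([lean,0,0],degrees=True).as_matrix()
E
python3 - <<'E'
from fit import *; import mv
A=lambda l:np.array(l)/4.4+[195,200]-.4
Rt,t=fr(*tray)
e=back('top',A([(289.5,143.5),(247,245)]),.030);print(e,'yaw',np.arctan2(*(e[0]-e[1])[1::-1]),'len',np.linalg.norm(e[0]-e[1]))
print('tray frame',(e-t)@Rt)
c=e.mean(0);c[2]=.0245
cs=t+Rt@[((c-t)@Rt)[0],-.045,.0245];print(c,cs)
yaw=tray[2]
for lean in(0,15):
  R=mv.tool(yaw,lean); 
  g=cs-R[:,2]*.0555   # TCP: cell axis 55.5mm ahead
  print(lean,g,'above',g+[0,0,.06],mv.rel(R,g+[0,0,.06]),mv.rel(R,g))
E
```

```text
[[0.5784 0.1148 0.03  ]
 [0.5231 0.1346 0.03  ]] yaw -0.3426845340711843 len 0.058706189485300285
tray frame [[ 0.0272 -0.0443  0.03  ]
 [-0.0315 -0.0454  0.03  ]]
[0.5508 0.1247 0.0245] [0.5507 0.1246 0.0245]
0 [0.5507 0.1246 0.08  ] above [0.5507 0.1246 0.14  ] (array([ 0.    ,  0.    , -1.9744]), array([-29.8124,  46.0846,  15.2   ])) (array([ 0.    ,  0.    , -1.9744]), array([-29.8124,  46.0846,  21.2   ]))
15 [0.5642 0.1195 0.0781] above [0.5642 0.1195 0.1381] (array([14.9985, -0.2584, -1.9631]), array([-29.7629,  47.5202,  15.3891])) (array([14.9985, -0.2584, -1.9631]), array([-29.7629,  47.5202,  21.3891]))
```

{"fn": "arm_command", "kwargs": {
  "targets": [
    {"rot": [0,0,0],"offset": [-2,3,0],"gripper": 0},
    {"rot": [2,0,0],"offset": [-4.2,6.8,1],"gripper": 0},
    {"rot": [4,0,-1],"offset": [-6.4,10.6,2],"gripper": 0},
    {"rot": [6,0,-1],"offset": [-8.6,14.2,3],"gripper": 0},
    {"rot": [8,0,-1.5],"offset": [-11,18,4],"gripper": 0},
    {"rot": [10,0,-1.5],"offset": [-13.4,21.8,5],"gripper": 0},
    {"rot": [13,0,-2],"offset": [-15.8,25.6,6],"gripper": 0},
    {"rot": [15,-0.25,-2],"offset": [-18,29,7],"gripper": 0}
  ]
}}

```text
time_s: 0.9
position: [0.44, 0.2973, 0.2217]
tcp_rot: [[0.353, 0.904, -0.243], [0.936, -0.34, 0.092], [0.0, -0.26, -0.966]]
force: [0.4, 0.8, 0.5]
opening: 1.001
```

```bash
python3 - <<'E'
from mv import *; from rig import bot
apply([15,-.25,-2],[-18,29,7]); print(load()); s=bot.read_state(); print(s['position'],s['tcp_rot'],s['force'])
yaw=-.355;cs=np.array([.5507,.1246,.0245]);R=tool(yaw,15);g=cs-R[:,2]*.058
print(rel(R,g+[0,0,.05]),rel(R,g))
E
```

```text
(array([[ 0.352 ,  0.9041, -0.2422],
       [ 0.936 , -0.34  ,  0.0913],
       [ 0.0002, -0.2588, -0.9659]]), array([0.4385, 0.2993, 0.222 ]))
[0.44   0.2973 0.2217] [[ 0.3527  0.9035 -0.2435]
 [ 0.9357 -0.3404  0.0922]
 [ 0.0004 -0.2603 -0.9655]] [0.4321 0.7504 0.5346]
(array([-0.0013, -0.0827, -0.2576]), array([-12.3966,  19.9048,   4.1335])) (array([-0.0013, -0.0827, -0.2576]), array([-12.3978,  21.199 ,   8.9631]))
```

{"fn": "arm_command", "kwargs": {
  "targets": [
    {"rot": [0,0,0],"offset": [-3,4.5,1],"gripper": 0},
    {"rot": [0,0,0],"offset": [-6,9.5,2],"gripper": 0},
    {"rot": [0,0,0],"offset": [-9,14.5,3],"gripper": 0},
    {"rot": [0,0,0],"offset": [-11.4,18.4,4],"gripper": 0},
    {"rot": [0,0,-0.25],"offset": [-12.4,19.9,4.1],"gripper": 0},
    {"rot": [0,0,-0.25],"offset": [-12.4,19.9,4.1],"gripper": 0},
    {"rot": [0,0,-0.25],"offset": [-12.4,19.9,4.1],"gripper": 0}
  ]
}}

```text
time_s: 1.6
position: [0.5649, 0.1186, 0.1303]
tcp_rot: [[0.35, 0.904, -0.244], [0.937, -0.338, 0.092], [0.001, -0.261, -0.965]]
force: [-0.2, -0.0, -0.2]
opening: 1.0
```

```bash
python3 - <<'E'
from mv import *; from rig import bot,viewer; import cv2
apply([0,0,-.25],[-12.4,19.9,4.1]); print(load()[1]); s=bot.read_state(); print(s['position'],s['force'],s['qvel'])
yaw=-.355;cs=np.array([.5507,.1246,.0245]);R=tool(yaw,15);g=cs-R[:,2]*.058
print(rel(R,g))
f=lambda im,x,y,w,h,k:cv2.resize((255*(im/255.)**.6).astype(np.uint8)[y:y+h,x:x+w],None,fx=k,fy=k,interpolation=cv2.INTER_CUBIC)
S=viewer.capture('side')['frame'];T=viewer.capture('top')['frame']
cv2.imwrite('pics/gr.png',np.hstack([f(S,270,170,80,100,5),f(T,210,190,80,100,5)])[:,:,::-1])
E
```

```text
[0.5648 0.1193 0.1309]
[0.5649 0.1186 0.1303] [-0.2113 -0.0398 -0.2154] [ 2.2413 -1.5066  1.3231  0.2608  0.3371  0.0679]
(array([-0.0011, -0.0827, -0.0076]), array([-0.0035,  1.299 ,  4.8631]))
```

View pics/gr.png

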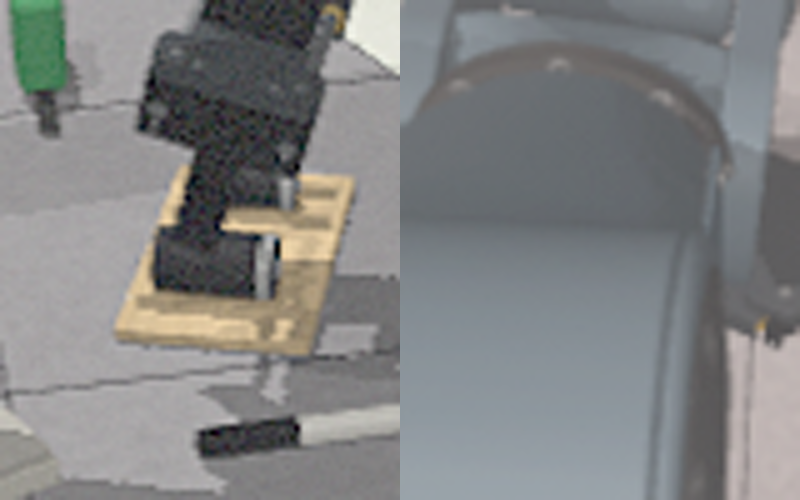

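The side view shows the fingers above the middle of the large cell, leaning toward the nub as intended. The arm hides the top view. Next I descend and grip.

{"fn": "arm_command", "kwargs": {
  "targets": [
    {"rot": [0,0,0],"offset": [0,0.4,1.6],"gripper": 0},
    {"rot": [0,0,0],"offset": [0,0.85,3.2],"gripper": 0},
    {"rot": [0,0,0],"offset": [0,1.15,4.3],"gripper": 0},
    {"rot": [0,0,0],"offset": [0,1.3,4.85],"gripper": 0},
    {"rot": [0,0,0],"offset": [0,1.3,4.85],"gripper": 0}
  ]
}}

```text
time_s: 2.2
position: [0.5644, 0.1197, 0.0799]
tcp_rot: [[0.347, 0.905, -0.244], [0.938, -0.335, 0.091], [0.001, -0.261, -0.965]]
force: [0.4, 0.8, -0.5]
opening: 1.001
```

{"fn": "arm_command", "kwargs": {
  "targets": [
    {"rot": [0,0,0],"offset": [0,0,0],"gripper": 0.4},
    {"rot": [0,0,0],"offset": [0,0,0],"gripper": 0.5},
    {"rot": [0,0,0],"offset": [0,0,0],"gripper": 0.6},
    {"rot": [0,0,0],"offset": [0,0,0],"gripper": 0.8},
    {"rot": [0,0,0],"offset": [0,0,0],"gripper": 1},
    {"rot": [0,0,0],"offset": [0,0,0],"gripper": 1},
    {"rot": [0,0,0],"offset": [0,0,0],"gripper": 1},
    {"rot": [0,0,0],"offset": [0,0,0],"gripper": 1}
  ]
}}

```text
time_s: 3.0
position: [0.5656, 0.1203, 0.0812]
tcp_rot: [[0.35, 0.905, -0.241], [0.937, -0.337, 0.094], [0.004, -0.259, -0.966]]
force: [0.9, 3.2, 0.7]
opening: 0.368
```

{"fn": "arm_command", "kwargs": {
  "targets": [
    {"rot": [0,0,0],"offset": [0,-0.25,-1],"gripper": 1},
    {"rot": [0,0,0],"offset": [0,-0.75,-3],"gripper": 1},
    {"rot": [0,0,0],"offset": [0,-1.5,-6],"gripper": 1},
    {"rot": [0,0,0],"offset": [0,-2.3,-9],"gripper": 1},
    {"rot": [0,0,0],"offset": [0,-3.1,-11.5],"gripper": 1},
    {"rot": [0,0,0],"offset": [0,-3.1,-11.5],"gripper": 1},
    {"rot": [0,0,0],"offset": [0,-3.1,-11.5],"gripper": 1}
  ]
}}

```text
time_s: 3.7
position: [0.5648, 0.119, 0.2004]
tcp_rot: [[0.348, 0.906, -0.241], [0.938, -0.336, 0.091], [0.001, -0.258, -0.966]]
force: [0.2, 0.2, -2.1]
opening: 0.369
```

```bash
cat > bay.py <<'E'
from mv import *
from fit import laser,fr
Rl,tl=fr(*laser)
XS=-26.75+2.0   # free spring face in laser frame (mm), offset guess
def cellpose(theta,d,top):
    "centre (mm, laser x,z) for tilt theta rad, bottom-flat edge d above floor, top flat edge x = XS+top"
    c,s=np.cos(theta),np.sin(theta)
    return XS+top+30.75*c+16.5*s, 15+d+30.75*s+16.5*c
G=np.array([0,0,58.])   # cell centre in the tool frame, mm (y: along)
LEAN=15.
def tcp(theta,d,top,y=0.,dyaw=0.):
    x,z=cellpose(theta,d,top)
    R=tool(laser[2]+dyaw,LEAN-np.degrees(theta))
    p=tl+Rl@(np.array([x,y,z])/1e3)
    return R,p-R@(G/1e3)
E
python3 - <<'E'
from bay import *; from rig import bot
apply([0,0,0],[0,1.3,4.85]);apply([0,0,0],[0,-3.1,-11.5]); print(load()[1]); s=bot.read_state(); print(s['position'],s['force'],s['opening'])
a=tcp(.45,10,14);print(a); R,p=a; print(rel(R,p+[0,0,.09]),rel(R,p))
E
```

```text
[0.5646 0.1193 0.1998]
[0.5648 0.119  0.2004] [ 0.1781  0.1585 -2.1091] 0.3685805892444409
(array([[ 0.271 ,  0.9456,  0.1801],
       [ 0.9626, -0.2663, -0.0507],
       [ 0.    ,  0.1871, -0.9823]]), array([ 0.5151, -0.1682,  0.1102]))
(array([-25.7669,  -0.2507,  -4.6757]), array([-28.6738,   5.164 ,  -1.4714])) (array([-25.7669,  -0.2507,  -4.6757]), array([-28.686 ,   7.4936,   7.2219]))
```

{"fn": "arm_command", "kwargs": {
  "targets": [
    {"rot": [0,0,0],"offset": [-2,0.3,0],"gripper": 1},
    {"rot": [-3,0,-0.5],"offset": [-6,1.1,-0.3],"gripper": 1},
    {"rot": [-8,0,-1.5],"offset": [-10.5,1.9,-0.5],"gripper": 1},
    {"rot": [-13,-0.1,-2.5],"offset": [-15,2.7,-0.8],"gripper": 1},
    {"rot": [-18,-0.2,-3.2],"offset": [-19.5,3.5,-1],"gripper": 1},
    {"rot": [-22.5,-0.2,-4],"offset": [-24,4.3,-1.2],"gripper": 1},
    {"rot": [-25.8,-0.25,-4.7],"offset": [-27.5,5,-1.4],"gripper": 1},
    {"rot": [-25.8,-0.25,-4.7],"offset": [-28.7,5.2,-1.5],"gripper": 1}
  ]
}}

```text
time_s: 4.5
position: [0.5132, -0.1709, 0.1988]
tcp_rot: [[0.274, 0.945, 0.177], [0.962, -0.27, -0.05], [0.001, 0.184, -0.983]]
force: [-0.7, 0.1, -1.1]
opening: 0.374
```

{"fn": "arm_command", "kwargs": {
  "targets": [
    {"rot": [0,0,0],"offset": [0,0,0],"gripper": 1},
    {"rot": [0,0,0],"offset": [0,0,0],"gripper": 1},
    {"rot": [0,0,0],"offset": [0,0,0],"gripper": 1}
  ]
}}

```text
time_s: 4.8
position: [0.5159, -0.1671, 0.2001]
tcp_rot: [[0.269, 0.946, 0.179], [0.963, -0.264, -0.049], [0.001, 0.186, -0.983]]
force: [-0.6, 0.5, -2.0]
opening: 0.368
```

```bash
python3 - <<'E'
from bay import *; from rig import bot,viewer; import cv2
apply([-25.8,-.25,-4.7],[-28.7,5.2,-1.5]); print(load()[1]); s=bot.read_state(); print(s['position'],s['force'],s['opening'])
R,p=tcp(.45,10,14); print(rel(R,p+[0,0,.03]),rel(R,p))
f=lambda im,x,y,w,h,k:cv2.resize((255*(im/255.)**.55).astype(np.uint8)[y:y+h,x:x+w],None,fx=k,fy=k,interpolation=cv2.INTER_CUBIC)
S=viewer.capture('side')['frame'];T=viewer.capture('top')['frame']
cv2.imwrite('pics/ab.png',np.hstack([f(S,260,205,110,120,4),f(T,330,195,90,120,4)])[:,:,::-1])
E
```

```text
[ 0.5154 -0.1686  0.2004]
[ 0.5159 -0.1671  0.2001] [-0.5622  0.5294 -1.9835] 0.36791773405967315
(array([ 0.0333, -0.0047,  0.0234]), array([ 0.0296, -1.1686,  5.9039])) (array([ 0.0333, -0.0047,  0.0234]), array([ 0.0296, -1.7316,  8.8506]))
```

View pics/ab.png

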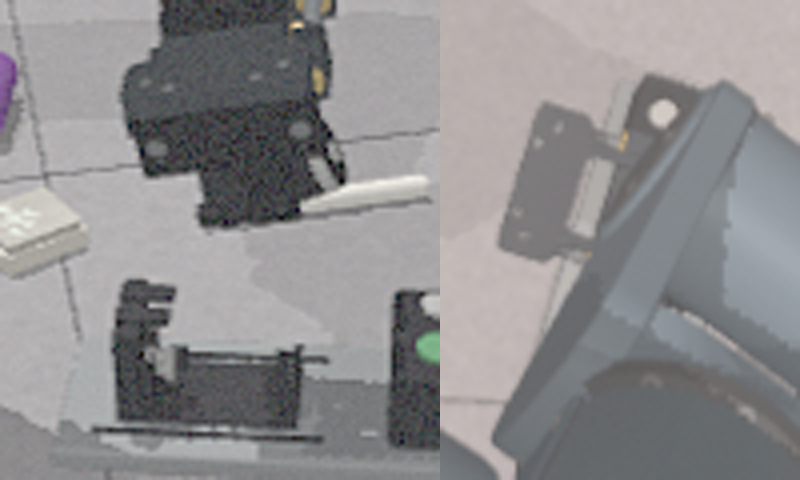

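The side view shows the cell held nub-up above the bay: the flat end's lower left is near (200,222) and the steel nub end near (330,170). The arm hides the top view. I'll check the cell's place in the grip against the model.

```bash
python3 - <<'E'
from bay import *; from h import proj; from rig import viewer; import cv2
R,p=load()
im=viewer.capture('side')['frame'];x,y,k=290,225,10
im=cv2.resize((255*(im/255.)**.45).astype(np.uint8)[y:y+45,x:x+65],None,fx=k,fy=k,interpolation=cv2.INTER_CUBIC)
ax=R@Ro.from_rotvec([-15,0,0],degrees=True).as_matrix()  # cell frame: y axis = cell x
c=p+R@(G/1e3); print('cell axis',ax[:,1],'centre',c)
a=np.linspace(0,2*np.pi,40)
for l,r in((-30.75,16.5),(28.75,16.5),(30.75,4.75)):
    P=c+(ax@np.array([r*np.cos(a),0*a+l,r*np.sin(a)])/1e3).T
    q=(proj('side',P)-[x,y]+.5)*k
    cv2.polylines(im,[np.round(q).astype(np.int32)],True,(255,0,0),1,cv2.LINE_AA)
cv2.imwrite('pics/cell.png',im[:,:,::-1])
E
```

```text
cell axis [ 0.8666 -0.2436  0.4355] centre [ 0.5259 -0.1715  0.1434]
```

View pics/cell.png

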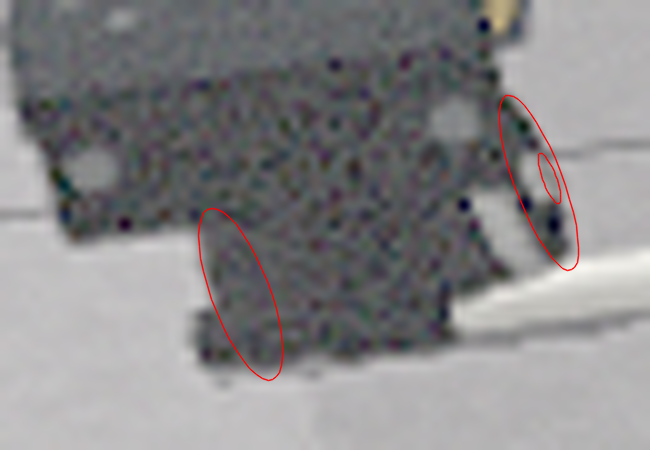

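The modelled cell outline matches the visible nub end (about 575,265) and the left edge (about 205,220). The dark patch at lower left is the marker's cap in the background. The grasp is as planned, so I descend beside the hood.

{"fn": "arm_command", "kwargs": {
  "targets": [
    {"rot": [0,0,0],"offset": [0,-0.4,2],"gripper": 1},
    {"rot": [0,0,0],"offset": [0,-0.9,4.5],"gripper": 1},
    {"rot": [0,0,0],"offset": [0,-1.35,6.8],"gripper": 1},
    {"rot": [0,0,0],"offset": [0.03,-1.6,8.2],"gripper": 1},
    {"rot": [0,0,0],"offset": [0.03,-1.73,8.85],"gripper": 1},
    {"rot": [0,0,0],"offset": [0.03,-1.73,8.85],"gripper": 1},
    {"rot": [0,0,0],"offset": [0.03,-1.73,8.85],"gripper": 1},
    {"rot": [0,0,0],"offset": [0.03,-1.73,8.85],"gripper": 1}
  ]
}}

```text
time_s: 5.75
position: [0.5161, -0.1685, 0.1114]
tcp_rot: [[0.27, 0.945, 0.182], [0.963, -0.265, -0.052], [-0.001, 0.19, -0.982]]
force: [0.4, 0.3, -1.3]
opening: 0.368
```

```bash
python3 - <<'E'
from bay import *; from h import proj; from rig import viewer,bot; import cv2
apply([0,0,0],[.03,-1.73,8.85]);R,p=load();s=bot.read_state();print(p,s['position'],s['force'])
im=viewer.capture('side')['frame'];x,y,k=272,255,8
im=cv2.resize((255*(im/255.)**.45).astype(np.uint8)[y:y+68,x:x+95],None,fx=k,fy=k,interpolation=cv2.INTER_CUBIC)
ax=R@Ro.from_rotvec([-15,0,0],degrees=True).as_matrix()
c=s['position']+R@(G/1e3); print('centre laser frame',(c-tl)@Rl)
a=np.linspace(0,2*np.pi,40)
for l,r in((-30.75,16.5),(28.75,16.5)):
    P=c+(ax@np.array([r*np.cos(a),0*a+l,r*np.sin(a)])/1e3).T
    cv2.polylines(im,[np.round((proj('side',P)-[x,y]+.5)*k).astype(np.int32)],True,(255,0,0),1,cv2.LINE_AA)
cv2.imwrite('pics/low.png',im[:,:,::-1])
for a in((.45,10,7),(.45,10,0),(.45,10,-6.5)): print(a,rel(*tcp(*a)))
E
```

```text
[ 0.5152 -0.1682  0.1102] [ 0.5161 -0.1685  0.1114] [ 0.3845  0.2935 -1.3395]
centre laser frame [0.0252 0.     0.0544]
(0.45, 10, 7) (array([ 0.0333, -0.0047,  0.0234]), array([-0.0001, -0.6891, -0.1308]))
(0.45, 10, 0) (array([ 0.0333, -0.0047,  0.0234]), array([ 0.0001, -1.3767, -0.2622]))
(0.45, 10, -6.5) (array([ 0.0333, -0.0047,  0.0234]), array([ 0.0004, -2.0151, -0.3841]))
```

View pics/low.png

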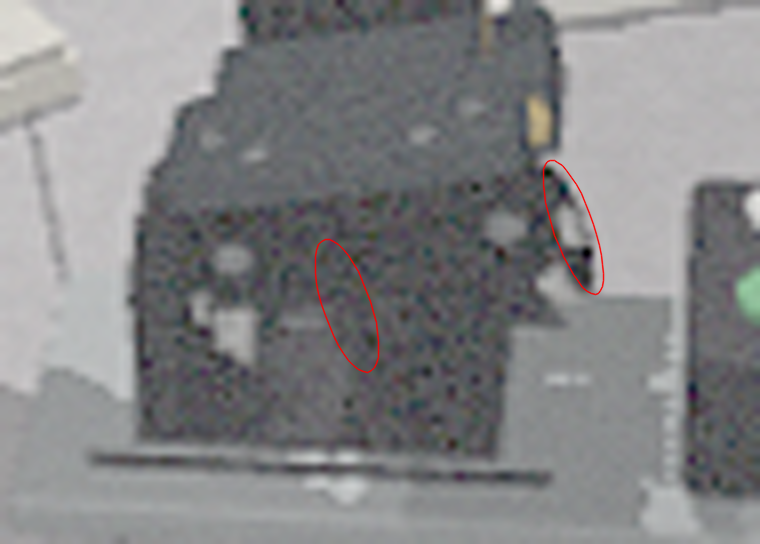

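{"fn": "arm_command", "kwargs": {
  "targets": [
    {"rot": [0,0,0],"offset": [0,-0.2,-0.04],"gripper": 1},
    {"rot": [0,0,0],"offset": [0,-0.45,-0.09],"gripper": 1},
    {"rot": [0,0,0],"offset": [0,-0.7,-0.13],"gripper": 1},
    {"rot": [0,0,0],"offset": [0,-0.95,-0.18],"gripper": 1},
    {"rot": [0,0,0],"offset": [0,-1.2,-0.23],"gripper": 1},
    {"rot": [0,0,0],"offset": [0,-1.4,-0.27],"gripper": 1},
    {"rot": [0,0,0],"offset": [0,-1.57,-0.3],"gripper": 1},
    {"rot": [0,0,0],"offset": [0,-1.57,-0.3],"gripper": 1}
  ]
}}

```text
time_s: 6.6
position: [0.4998, -0.1638, 0.1104]
tcp_rot: [[0.271, 0.946, 0.18], [0.963, -0.266, -0.051], [0.0, 0.187, -0.982]]
force: [-0.8, -0.1, -2.7]
opening: 0.372
```

```bash
python3 - <<'E'
from bay import *; from rig import bot
apply([0,0,0],[0,-1.57,-.3]);s=bot.read_state();print(s['position'],load()[1],s['force'],s['force']@Rl, s['tau'])
for th in(.38,.31,.24,.17): print(th,*rel(*tcp(th,11,-2)))
E
```

```text
[ 0.4998 -0.1638  0.1104] [ 0.4998 -0.1639  0.1102] [-0.8326 -0.1187 -2.7224] [-0.7692 -0.3399 -2.7224] [ -0.042  -39.6587  -6.6965   0.0824  -0.6572  -0.0175]
0.38 [ 4.044  -0.0039  0.0236] [0.0001 0.3745 0.0607]
0.31 [ 8.0547 -0.0031  0.0237] [-0.0001  0.7122  0.2573]
0.24 [12.0654 -0.0023  0.0238] [-0.0002  1.0272  0.491 ]
0.17 [16.0762 -0.0014  0.0239] [-0.0004  1.3178  0.7605]
```

Free so far, so I rotate down to 0.17 rad with the flat end under the prongs.

{"fn": "arm_command", "kwargs": {
  "targets": [
    {"rot": [4,0,0],"offset": [0,0.37,0.06],"gripper": 1},
    {"rot": [8,0,0],"offset": [0,0.71,0.26],"gripper": 1},
    {"rot": [12,0,0],"offset": [0,1.03,0.49],"gripper": 1},
    {"rot": [16,0,0],"offset": [0,1.32,0.76],"gripper": 1},
    {"rot": [16,0,0],"offset": [0,1.32,0.76],"gripper": 1},
    {"rot": [16,0,0],"offset": [0,1.32,0.76],"gripper": 1}
  ]
}}

```text
time_s: 7.2
position: [0.5139, -0.1677, 0.1052]
tcp_rot: [[0.27, 0.959, -0.086], [0.963, -0.269, 0.024], [0.0, -0.089, -0.996]]
force: [0.4, -0.6, -1.8]
opening: 0.37
```

```bash
cat > st.py <<'E'
from bay import *; from rig import bot
def avg(n=8):
    s=[bot.read_state()]; return s[0]
def show():
    s=avg();R,p=load();c=(s['position']+s['tcp_rot']@(G/1e3)-tl)@Rl*1e3
    cc=(p+R@(G/1e3)-tl)@Rl*1e3
    print('meas c',c,'cmd c',cc,'F laser',s['force']@Rl,'M',s['moment']@Rl)
E
python3 - <<'E'
from st import *
apply([16,0,0],[0,1.32,.76]);show()
for top in(-3,-4,-5,-6,-7,-8,-9): print(top,*rel(*tcp(.17,11,top)))
E
```

```text
meas c [ 6.7821  0.1575 47.4664] cmd c [ 6.4461  0.0018 47.4668] F laser [ 0.5097 -0.4543 -1.7626] M [ 0.0194 -0.0883  0.0081]
-3 [0.0762 0.0019 0.0238] [-0.0003 -0.1016  0.0101]
-4 [0.0762 0.0019 0.0238] [-0.0003 -0.2012  0.0192]
-5 [0.0762 0.0019 0.0238] [-0.0002 -0.3008  0.0282]
-6 [0.0762 0.0019 0.0238] [-0.0002 -0.4004  0.0373]
-7 [0.0762 0.0019 0.0238] [-0.0002 -0.5     0.0463]
-8 [0.0762 0.0019 0.0238] [-0.0001 -0.5996  0.0553]
-9 [0.0762 0.0019 0.0238] [-0.0001 -0.6992  0.0644]
```

{"fn": "arm_command", "kwargs": {
  "targets": [
    {"rot": [0,0,0],"offset": [0,-0.1,0.01],"gripper": 1},
    {"rot": [0,0,0],"offset": [0,-0.2,0.02],"gripper": 1},
    {"rot": [0,0,0],"offset": [0,-0.3,0.03],"gripper": 1},
    {"rot": [0,0,0],"offset": [0,-0.3,0.03],"gripper": 1},
    {"rot": [0,0,0],"offset": [0,-0.3,0.03],"gripper": 1}
  ]
}}

```text
time_s: 7.7
position: [0.511, -0.167, 0.1056]
tcp_rot: [[0.271, 0.959, -0.087], [0.963, -0.27, 0.024], [-0.0, -0.09, -0.996]]
force: [1.9, 0.5, -1.3]
opening: 0.374
```

{"fn": "arm_command", "kwargs": {
  "targets": [
    {"rot": [0,0,0],"offset": [0,-0.1,0.01],"gripper": 1},
    {"rot": [0,0,0],"offset": [0,-0.2,0.02],"gripper": 1},
    {"rot": [0,0,0],"offset": [0,-0.2,0.02],"gripper": 1},
    {"rot": [0,0,0],"offset": [0,-0.2,0.02],"gripper": 1}
  ]
}}

```text
time_s: 8.1
position: [0.5095, -0.1666, 0.1056]
tcp_rot: [[0.271, 0.959, -0.086], [0.963, -0.27, 0.024], [-0.0, -0.089, -0.996]]
force: [2.1, 0.2, -0.5]
opening: 0.369
```

{"fn": "arm_command", "kwargs": {
  "targets": [
    {"rot": [0,0,0],"offset": [0,0,0],"gripper": 1},
    {"rot": [0,0,0],"offset": [0,0,0],"gripper": 1}
  ]
}}

```text
time_s: 8.3
position: [0.5093, -0.1666, 0.1055]
tcp_rot: [[0.271, 0.959, -0.087], [0.963, -0.27, 0.024], [-0.0, -0.09, -0.996]]
force: [3.3, 0.6, -0.5]
opening: 0.369
```

```bash
python3 - <<'E'
from st import *
apply([0,0,0],[0,-.5,.05]);show()
E
```

```text
meas c [ 2.0078 -0.019  47.7345] cmd c [ 1.4214 -0.0003 47.4205] F laser [ 2.9798  1.4769 -0.515 ] M [ 0.0956 -0.4833 -0.021 ]
```

```bash
python3 - <<'E'
from st import *
for th,t in((.14,-7.3),(.11,-7.6),(.08,-7.8),(.05,-7.8),(.02,-7.8),(0,-7.8)): print(th,*rel(*tcp(th,11,t)))
E
```

```text
0.14 [1.795  0.0023 0.0238] [-0.0002  0.1171  0.0881]
0.11 [3.5139 0.0026 0.0237] [-0.0003  0.2313  0.1873]
0.08 [5.2328 0.003  0.0237] [-0.0003  0.3524  0.2928]
0.05 [6.9516 0.0033 0.0237] [-0.0004  0.4902  0.4037]
0.02 [8.6705 0.0037 0.0236] [-0.0004  0.6247  0.5216]
0 [9.8164 0.0039 0.0236] [-0.0004  0.7125  0.6041]
```

{"fn": "arm_command", "kwargs": {
  "targets": [
    {"rot": [1,0,0],"offset": [0,0.06,0.04],"gripper": 1},
    {"rot": [1.8,0,0],"offset": [0,0.12,0.09],"gripper": 1},
    {"rot": [2.6,0,0],"offset": [0,0.175,0.14],"gripper": 1},
    {"rot": [3.5,0,0],"offset": [0,0.23,0.19],"gripper": 1},
    {"rot": [3.5,0,0],"offset": [0,0.23,0.19],"gripper": 1}
  ]
}}

```text
time_s: 8.8
position: [0.5118, -0.1673, 0.1032]
tcp_rot: [[0.271, 0.952, -0.145], [0.963, -0.267, 0.041], [-0.0, -0.151, -0.989]]
force: [4.2, -0.6, -1.0]
opening: 0.371
```

{"fn": "arm_command", "kwargs": {
  "targets": [
    {"rot": [0.8,0,0],"offset": [0,0.06,0.05],"gripper": 1},
    {"rot": [1.7,0,0],"offset": [0,0.12,0.105],"gripper": 1},
    {"rot": [2.6,0,0],"offset": [0,0.19,0.16],"gripper": 1},
    {"rot": [3.5,0,0],"offset": [0,0.26,0.215],"gripper": 1},
    {"rot": [3.5,0,0],"offset": [0,0.26,0.215],"gripper": 1},
    {"rot": [3.5,0,0],"offset": [0,0.26,0.215],"gripper": 1}
  ]
}}

```text
time_s: 9.4
position: [0.5138, -0.1679, 0.1008]
tcp_rot: [[0.271, 0.941, -0.202], [0.963, -0.265, 0.057], [-0.0, -0.21, -0.978]]
force: [6.1, 0.3, -1.8]
opening: 0.372
```

```bash
python3 - <<'E'
from st import *; from rig import viewer; import cv2
from h import proj
apply([3.5,0,0],[0,.23,.19]);apply([3.5,0,0],[0,.26,.215]);show()
s=bot.read_state();R=s['tcp_rot'];im=viewer.capture('side')['frame'];x,y,k=272,255,8
im=cv2.resize((255*(im/255.)**.4).astype(np.uint8)[y:y+68,x:x+95],None,fx=k,fy=k,interpolation=cv2.INTER_CUBIC)
ax=R@Ro.from_rotvec([-15,0,0],degrees=True).as_matrix();c=s['position']+R@(G/1e3);a=np.linspace(0,2*np.pi,40)
for l,r in((-30.75,16.5),(28.75,16.5)):
    P=c+(ax@np.array([r*np.cos(a),0*a+l,r*np.sin(a)])/1e3).T
    cv2.polylines(im,[np.round((proj('side',P)-[x,y]+.5)*k).astype(np.int32)],True,(255,0,0),1,cv2.LINE_AA)
cv2.imwrite('pics/lev.png',im[:,:,::-1])
for d in(8,5,3,1.5): print(d,*rel(*tcp(0,d,-7.5)))
E
```

```text
meas c [-0.296  -0.0612 44.0947] cmd c [-1.2145 -0.0014 43.8718] F laser [ 5.7817  1.9435 -1.8137] M [ 0.1455 -1.0261 -0.0827]
8 [2.8164 0.0054 0.0233] [-0.0005  0.3493  0.4404]
5 [2.8164 0.0054 0.0233] [-0.0005  0.4127  0.7336]
3 [2.8164 0.0054 0.0233] [-0.0005  0.4549  0.9291]
1.5 [2.8164 0.0054 0.0233] [-0.0005  0.4865  1.0757]
```

View pics/lev.png

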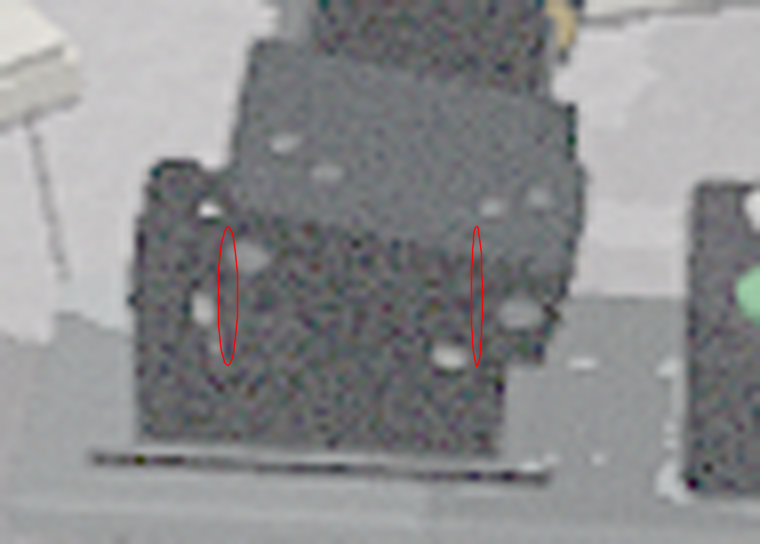

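The view shows the cell nearly level in the bay and the disc pushed back to about (205,305). The 5.8 N spring force agrees with roughly 6.5 to 7 mm of compression. I'll level it with slightly less push, then lower it.

```bash
python3 - <<'E'
from st import *
for d in(11,8,5,3,1,0): print(d,*rel(*tcp(0,d,-7.1)))
E
```

```text
11 [2.8164 0.0054 0.0233] [-0.0005  0.3251  0.1387]
8 [2.8164 0.0054 0.0233] [-0.0005  0.3884  0.4319]
5 [2.8164 0.0054 0.0233] [-0.0005  0.4518  0.7252]
3 [2.8164 0.0054 0.0233] [-0.0005  0.494   0.9207]
1 [2.8164 0.0054 0.0233] [-0.0005  0.5362  1.1162]
0 [2.8164 0.0054 0.0233] [-0.0005  0.5573  1.2139]
```

{"fn": "arm_command", "kwargs": {
  "targets": [
    {"rot": [1,0,0],"offset": [0,0.11,0.05],"gripper": 1},
    {"rot": [2,0,0],"offset": [0,0.22,0.1],"gripper": 1},
    {"rot": [2.8,0,0],"offset": [0,0.325,0.14],"gripper": 1},
    {"rot": [2.8,0,0],"offset": [0,0.345,0.24],"gripper": 1},
    {"rot": [2.8,0,0],"offset": [0,0.367,0.34],"gripper": 1},
    {"rot": [2.8,0,0],"offset": [0,0.39,0.43],"gripper": 1},
    {"rot": [2.8,0,0],"offset": [0,0.39,0.43],"gripper": 1}
  ]
}}

```text
time_s: 10.15
position: [0.5164, -0.1689, 0.0961]
tcp_rot: [[0.27, 0.93, -0.248], [0.963, -0.261, 0.069], [-0.001, -0.258, -0.966]]
force: [5.1, -1.8, -0.3]
opening: 0.37
```

```bash
python3 - <<'E'
from st import *
apply([2.8,0,0],[0,.39,.43]);show()
E
```

```text
meas c [-0.2409 -0.3772 40.0228] cmd c [-1.0647 -0.0013 39.5112] F laser [ 5.3744 -0.3125 -0.3334] M [ 0.0228 -0.9374 -0.007 ]
```

{"fn": "arm_command", "kwargs": {
  "targets": [
    {"rot": [0,0,0],"offset": [0,0.02,0.1],"gripper": 1},
    {"rot": [0,0,0],"offset": [0,0.04,0.2],"gripper": 1},
    {"rot": [0,0,0],"offset": [0,0.06,0.3],"gripper": 1},
    {"rot": [0,0,0],"offset": [0,0.06,0.3],"gripper": 1},
    {"rot": [0,0,0],"offset": [0,0.06,0.3],"gripper": 1}
  ]
}}

```text
time_s: 10.65
position: [0.5162, -0.1688, 0.093]
tcp_rot: [[0.27, 0.93, -0.248], [0.963, -0.261, 0.069], [-0.001, -0.258, -0.966]]
force: [4.8, -1.2, 0.1]
opening: 0.373
```

{"fn": "arm_command", "kwargs": {
  "targets": [
    {"rot": [0,0,0],"offset": [0,0.02,0.1],"gripper": 1},
    {"rot": [0,0,0],"offset": [0,0.04,0.2],"gripper": 1},
    {"rot": [0,0,0],"offset": [0,0.04,0.2],"gripper": 1},
    {"rot": [0,0,0],"offset": [0,0.04,0.2],"gripper": 1}
  ]
}}

```text
time_s: 11.05
position: [0.5162, -0.1688, 0.091]
tcp_rot: [[0.27, 0.93, -0.248], [0.963, -0.261, 0.069], [-0.001, -0.258, -0.966]]
force: [5.6, -1.0, 0.4]
opening: 0.367
```

```bash
python3 - <<'E'
from st import *
apply([0,0,0],[0,.1,.5]);show()
E
```

```text
meas c [-0.5153 -0.3778 34.9221] cmd c [-1.3914 -0.0014 34.4226] F laser [5.6211 0.5489 0.4442] M [-0.0216 -0.9435  0.016 ]
```

{"fn": "arm_command", "kwargs": {
  "targets": [
    {"rot": [0,0,0],"offset": [0,0.02,0.08],"gripper": 1},
    {"rot": [0,0,0],"offset": [0,0.04,0.16],"gripper": 1},
    {"rot": [0,0,0],"offset": [0,0.05,0.2],"gripper": 1},
    {"rot": [0,0,0],"offset": [0,0.05,0.2],"gripper": 1}
  ]
}}

```text
time_s: 11.45
position: [0.5161, -0.1688, 0.0889]
tcp_rot: [[0.27, 0.93, -0.248], [0.963, -0.261, 0.069], [-0.001, -0.258, -0.966]]
force: [4.6, -1.2, 0.6]
opening: 0.372
```

{"fn": "arm_command", "kwargs": {
  "targets": [
    {"rot": [0,0,0],"offset": [0,0.01,0.05],"gripper": 1},
    {"rot": [0,0,0],"offset": [0,0.02,0.1],"gripper": 1},
    {"rot": [0,0,0],"offset": [0,0.02,0.1],"gripper": 1}
  ]
}}

```text
time_s: 11.75
position: [0.5161, -0.1688, 0.0881]
tcp_rot: [[0.27, 0.93, -0.248], [0.963, -0.261, 0.069], [-0.001, -0.258, -0.966]]
force: [4.5, -2.0, 1.7]
opening: 0.374
```

```bash
python3 - <<'E'
from st import *
apply([0,0,0],[0,.07,.3]);show()
E
```

```text
meas c [-0.5974 -0.3809 32.0739] cmd c [-1.4908 -0.0014 31.3437] F laser [ 4.8611 -0.739   1.7047] M [-0.0349 -0.8896  0.0162]
```

{"fn": "arm_command", "kwargs": {
  "targets": [
    {"rot": [0,0,0],"offset": [0,0.07,-0.02],"gripper": 1},
    {"rot": [0,0,0],"offset": [0,0.145,-0.04],"gripper": 1},
    {"rot": [0,0,0],"offset": [0,0.145,-0.04],"gripper": 0.6},
    {"rot": [0,0,0],"offset": [0,0.145,-0.04],"gripper": 0.55},
    {"rot": [0,0,0],"offset": [0,0.145,-0.04],"gripper": 0.52},
    {"rot": [0,0,0],"offset": [0,0.145,-0.04],"gripper": 0.5},
    {"rot": [0,0,0],"offset": [0,0.145,-0.04],"gripper": 0.5}
  ]
}}

```text
time_s: 12.45
position: [0.5166, -0.1684, 0.0874]
tcp_rot: [[0.271, 0.93, -0.25], [0.963, -0.261, 0.071], [0.0, -0.26, -0.966]]
force: [-0.3, 1.4, 0.1]
opening: 0.492
```

```bash
python3 - <<'E'
from st import *
apply([0,0,0],[0,.145,-.04]);show();print(bot.read_state()['opening'])
E
```

```text
meas c [-0.3523  0.2153 31.3529] cmd c [ 0.0133 -0.0008 31.3552] F laser [-0.6759  1.256   0.1364] M [ 0.0431 -0.1838  0.0357]
0.4921218387057291
```

Released. I retreat straight up, then away sideways so the cameras can see.

{"fn": "arm_command", "kwargs": {
  "targets": [
    {"rot": [0,0,0],"offset": [0,-0.25,-1],"gripper": 0.5},
    {"rot": [0,0,0],"offset": [0,-0.8,-3],"gripper": 0.5},
    {"rot": [0,0,0],"offset": [0,-1.6,-6],"gripper": 0.5},
    {"rot": [0,0,0],"offset": [0,-2.7,-10],"gripper": 0.5},
    {"rot": [0,0,0],"offset": [0,-3.9,-14.5],"gripper": 0.5}
  ]
}}

```text
time_s: 12.95
position: [0.5162, -0.1683, 0.2391]
tcp_rot: [[0.271, 0.929, -0.251], [0.963, -0.261, 0.071], [0.001, -0.261, -0.965]]
force: [0.8, 0.2, -0.0]
opening: 0.503
```

{"fn": "arm_command", "kwargs": {
  "targets": [
    {"rot": [0,0,0],"offset": [4,0,0],"gripper": 0.5},
    {"rot": [0,0,0],"offset": [8,0,0],"gripper": 0.5},
    {"rot": [0,0,0],"offset": [12,0,0],"gripper": 0.5},
    {"rot": [0,0,0],"offset": [16,0,0],"gripper": 0.5},
    {"rot": [0,0,0],"offset": [20,0,0],"gripper": 0.5},
    {"rot": [0,0,0],"offset": [24,0,0],"gripper": 0.5},
    {"rot": [0,0,0],"offset": [27,0,0],"gripper": 0.5},
    {"rot": [0,0,0],"offset": [27,0,0],"gripper": 0.5}
  ]
}}

```text
time_s: 13.75
position: [0.5903, 0.0951, 0.2385]
tcp_rot: [[0.266, 0.932, -0.248], [0.964, -0.257, 0.07], [0.002, -0.258, -0.966]]
force: [-0.6, 0.5, -0.5]
opening: 0.502
```

```bash
python3 - <<'E'
from bay import *; from rig import viewer,bot; import cv2
from h import proj
s=bot.read_state();print(s['position'],s['force'])
th=0
out=[]
for n,(x,y,w,h),k in(('side',(272,262,95,66),6),('top',(345,240,56,66),4)):
    F=viewer.capture(n)['frame']; cv2.imwrite(f'pics/end_{n}.png',F[:,:,::-1])
    im=cv2.resize((255*(F/255.)**.5).astype(np.uint8)[y:y+h,x:x+w],None,fx=k,fy=k,interpolation=cv2.INTER_CUBIC)
    raw=im.copy();a=np.linspace(0,2*np.pi,40)
    for l,r in((-30.75,16.5),(28.75,16.5)):
        P=tl+(Rl@(np.array([0*a+l+2,r*np.cos(a),31.5+r*np.sin(a)])/1e3)).T if 0 else tl+(np.array([0*a+l+2,r*np.cos(a),31.5+r*np.sin(a)])/1e3).T@Rl.T
        cv2.polylines(im,[np.round((proj(n,P)-[x,y]+.5)*k).astype(np.int32)],True,(255,0,0),1,cv2.LINE_AA)
    out+=[im,raw]
A=np.zeros((580,794,3),np.uint8)
h,w=out[0].shape[:2];A[:h//1,:w]=out[0][:290+106]
A[:264,570:794]=out[2];A[270:534,570:794]=out[3]
q=cv2.resize(out[1],None,fx=.45,fy=.45);A[398:398+q.shape[0],:q.shape[1]]=q
cv2.imwrite('pics/end.png',A[:,:,::-1])
E
```

```text
[0.5903 0.0951 0.2385] [-0.5574  0.5157 -0.4577]
```

View pics/end.png

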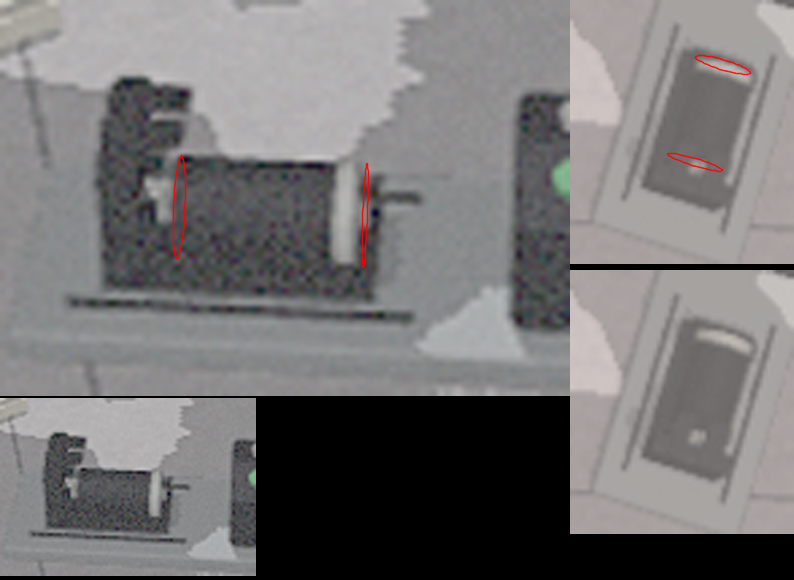

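The side view shows the cell lying level in the bay. Its top line, from (180,156) to (345,161), matches the level, seated model, and the nub end is behind the wall at about (365,215). The top view shows it along the bay's centre line, and the gripper is clear.

```bash
python3 -c "
from rig import ticket; print(ticket.hand_in())"
```

```text
the job is handed in; nothing more can be done
None
```

The large cell is loaded in the laser's bay, and I handed the job in at about 14 s. The hand-in reports no verdict.

**What I did:** I gripped the cell in the tray with the gripper leaning 15° toward the nub. I took it in nub-up at about 0.45 rad, under the prongs, and turned it down to level while pushing the spring in. I then lowered it behind the end wall, let go and backed off.

**Forces:** The spring pushed back with up to about 6 N, which fits 6.5 to 7 mm of compression. Pressure on the bay floor stayed at a few newtons. These are readings taken at the end of each move, all well under the 25 N limit.

**Last checks:**
- **Seating:** the final pictures show the cell level, with the nub end behind the wall. It matches the seated model to about 1 mm, with the bay about +2 mm off its middle place.
- **Centring:** the last reading before release put the cell's axis within about 0.4 mm of the bay's centre line.
- **Robot:** the gripper was clear of everything, with only sensor noise on the force reading.

**Less certain:**
- The fitted laser outline was off by up to 1.5 px, about 2 to 3 mm, at one slab corner.
- The arm hid the top view during the insertion, so I relied on the side camera and the force readings there.
- I did not measure the small cell or the bystanders again at the end. The force readings gave no sign of touching them.

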